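# Butt the white piece against its clamped neighbour

## Robot

A 7-joint arm with a two-finger parallel gripper is mounted at the origin on the work surface. World frame = base frame: x ahead of the robot, y to its left, z up, the work surface at z = 0. Lengths are in m, angles in rad, forces in N, time in s.
With the tool pointing down it reaches from about 0.4 to 0.85 m from the base axis. Payload 10.4 kg.
Tool frame: the origin (TCP) lies between the finger pads; the fingertips stand ahead of it and the grasp point (between the pads) lies 5 mm behind it (manip.tip_extent is the z of the fingertips in the tool frame, in m); z points along the fingers, y is the line along which they close (so a half turn about z gives the same grasp; the last joint's range is limited). The gripper opens to 85 mm and grips with 20 to 120 N. Pads are 22 mm wide; open, the fingers measure 114 mm over their backs; the gripper's body (76 mm by 85 mm) begins 54 mm behind the grasp point. The pads swing forward as they close: fully open they stand 13 mm farther back than shut.
Start: joints at [1.288, 0.332, -0.065, 1.46, 0.022, 1.35, -0.088], TCP at [0.161, -0.604, 0.245] pointing down, gripper open.
Joint ranges: [-2.6, 2.6], [-0.5, 2.12], [-1.47, 1.34], [0.16, 2.42], [-1.27, 4.41], [0.06, 2.06], [-2.6, 2.6]. Speed limits (rad/s): [2.22, 2.22, 2.79, 2.79, 3.14, 3.14, 3.14].

## Interface

Orientations are given as a unit quaternion [x, y, z, w].
In Python, from workcell import status, viewer, manip gives the robot as it stands.
- The arm moves only by the tool play_rows, never from a script. Its argument "plan" is one flat list of numbers, 7 for each row, row after row: the turn, a rotation vector about the tool's x, y, z in degrees, then the shift along the tool's x, y, z in m, then the opening, from 0 (shut) to 1 (fully open). In form: [ax, ay, az, dx, dy, dz, grip, ax, ay, az, dx, dy, dz, grip, ...]. A call has 1 to 20 rows; each row is the pose to reach, as a shift and turn from the pose commanded when the call began, along the tool's axes at that moment; what a row does not reach only later rows make up. A row lasts 1/8 s, in which the tool goes at most 62.5 mm and 10.7 degrees, less where a joint would pass 70% of its speed; a pose out of reach is approached as far as the arm can. A call with a gripper value outside its range is refused whole. The fingers move at their own pace and stop on an object; "squeeze" is the grip in N (left out, the last holds). Time passes only in rows, so rows that repeat a pose let the fingers close. It gives the time, the measured TCP pose, the force, the opening and the grip force at its end, in the units of the state.
- status.get_obs(): the state, without advancing time (a new reading comes with each control period).
- viewer.camera(name): name is "side" or "top" or "wrist"; returns the picture (480x640x3 uint8, red, green, blue); there is no depth.
- viewer.camera_model(name): a dict with "fx", "fy", "cx", "cy" (pixels), "R" (3x3) and "t" (3): a world point X has camera coordinates R X + t. Camera axes: x right, y down, z forward; pixel columns grow to the right and rows downward; lengths in m; the calibration is good to about 2 mm. A picture is of the moment at which its call begins: read the wrist's pose just before it. camera_model takes no time and is no camera call; for the wrist camera it gives the pose at the moment of the call.
- manip.hand_in(): hands the job in; it is judged then, once.
The state is a dict: "clock": time; "joint_pos": joint angles; "joint_velocities": joint speeds; "tau": joint torques, N m; "position": TCP position; "ee_rot": TCP orientation; "ft_force": force on the tool from outside, world axes, zero at the start; "torque": the same for the moment, N m; "grip_width": opening from 0.0 (shut) to 1.0 (fully open); "grasp_force": force on a finger pad.
Only numpy, scipy, OpenCV 4.12 (cv2) and the standard library are available. Lean on these libraries where they do the work, as an engineer would, in place of code of your own. Each camera call takes 0.05 s, during which the arm holds its last target. There are 200 camera calls.

## Task

Take the white piece out of the rack and lay it down flat on the blue felt pad (stand it there and tip it over onto its broad face) and let go of it. Then pick it up again, lay it flat in the plywood jig and push it home, so that its end closes up tight against the clamped white piece and its long edge tight against the aluminium fence. Leave the other two pieces in the rack, and do not disturb anything else on the bench.

Things in the scene. Friction and masses are not known exactly. Their poses are not given: they have to be found in the camera images.
- white_piece: the white solid-surface piece to be fitted, the only loose white one: 160 mm long, 60 mm wide, 24 mm thick, edges square; origin at its centre; x along its length, y through its thickness, z across its width. Starts on edge in the rack (z up), its top edge 72 mm above the bench. Its mass is 0.3 to 0.48 kg. Stood on edge it stays; pushed about 20 mm at the top it tips over onto its broad face.
- blue_piece: blue piece of the same shape, stays in the rack: 160 mm long, 60 mm wide, 24 mm thick, edges square; origin at its centre; x along its length, y through its thickness, z across its width. Starts on edge in the rack (z up).
- red_piece: terracotta-red piece of the same shape, stays in the rack: 160 mm long, 60 mm wide, 24 mm thick, edges square; origin at its centre; x along its length, y through its thickness, z across its width. Starts on edge in the rack (z up).
- rack: fixed plywood rack, base 170 (x) by 220 (y) by 12 mm; origin under its centre. Three slots along its x at y = -70, 0 and 70 mm: 30 mm wide channels between ribs 6 mm thick that rise 14 mm above the base. The pieces stand loosely on the base in them, 46 mm of free space between neighbours. Any piece may be in any slot.
- pad: fixed blue felt pad, 150 (x) by 240 (y) by 6 mm, flat on the bench; origin under its centre, x across its short side, away from the robot.
- jig: fixed jig: plywood base 120 (x) by 360 (y) by 15 mm, origin under its centre, free for y above -10 mm. An aluminium fence runs the whole length on its +x side: inner face at x = 35 mm, 20 mm thick, rising 10 mm above the base. A red-handled toggle clamp stands near y = -145 mm, up to 65 mm above the bench, its handle reaching y = -78 mm.
- butt (a point): middle of the free end face of the white neighbour piece clamped flat in the jig (150 long, 60 wide, 24 mm thick, its long edge against the fence): at 5, -10, 27 mm in the jig's frame, same axes; the face looks to the jig's +y.
- seat (a point): point on the jig (5, 70, 27 mm in its frame, same axes) where the centre of the white piece lies when it is flat on the base, its length along the jig's y, its end tight against the neighbour's end face (towards -y) and its long edge tight against the fence (towards +x).
- yellow_block: bystander: yellow sanding block with a red sole, 77 x 47 x 34 mm, origin at the centre of its underside.
- cork_block: bystander: cork sanding block in a paper band, 110 x 62 x 42 mm, origin at the centre of its underside.
- dust_brush: bystander: hand brush lying flat, its handle end to its -x, used for dust.
- pot: bystander: steel pot, 80 mm across, 70 mm tall, origin at the centre of its underside.
Things that resemble listed ones, but are neither listed nor needed, are in the scene too. Several things have the shape of the white_piece; the one meant has the colours described above.

How it is judged:
By the outcome, as a careful person would: the job done as asked, in the order asked, and still so for the second after the job is handed in, with the robot touching nothing.
It also fails if it takes over 72 s, if anything falls off the work surface, if the arm or the gripper's body presses on something with over 40 N, if the wrist force passes 120 N, or if a joint passes its speed limit or range.

## Working session

There is one attempt and no reset: what is moved stays moved. The work goes in short steps, Python scripts to look and compute and a tool call to move; the robot and the scene stay as the last step left them, time stands still between calls to the robot, and variables do not carry over. Pictures are saved under pics/ and viewed, at most 10 in all, crops included, and the job is handed in when it is done.

Besides the shell and the picture viewer there is one more tool, called by a JSON object that holds its "name" and its "arguments". play_rows: Moves the arm, as the interface text tells. Its arguments: {"type":"object","properties":{"plan":{"type":"array","items":{"type":"number"}},"squeeze":{"type":"number"}},"required":["plan"]}

```bash
mkdir -p pics; ls
python3 - <<'E'
from workcell import status, viewer, manip
import cv2,numpy as np
print(status.get_obs(), manip.tip_extent)
for n in("top","side"):
    im=viewer.camera(n); cv2.imwrite(f"pics/{n}0.png",im[:,:,::-1]); m=viewer.camera_model(n); print(n,m)
E
```

```text
pics
{'clock': 0.0, 'joint_pos': array([ 1.28840113,  0.33285291, -0.06468632,  1.46093581,  0.02163169,
        1.3499115 , -0.08854515]), 'joint_velocities': array([-0.00013026,  0.00094827,  0.00043281, -0.00084141,  0.00061302,
       -0.00010553, -0.00100416]), 'tau': array([ 1.22222664e-03, -6.25447655e+01,  5.00752463e-02, -3.91617537e+01,
        1.61513232e-02,  9.87193751e-03,  2.42952956e-05]), 'position': array([ 0.16043795, -0.60368851,  0.24453037]), 'ee_rot': array([ 9.91576875e-01,  1.29517575e-01, -1.41595048e-04, -6.91311909e-04]), 'ft_force': array([ 0.48069763, -0.18523049, -0.19400015]), 'torque': array([0.00989738, 0.05500604, 0.02549853]), 'grasp_force': 0.0, 'grip_width': 0.9972841823680872} 0.014
top {'fx': 506.31283994019685, 'fy': 506.31283994019685, 'cx': 324.65998953797003, 'cy': 242.9012267459179, 'R': array([[ 0.02677082, -0.99943737, -0.02020585],
       [-0.98211954, -0.02252823, -0.18690558],
       [ 0.18634522,  0.02484817, -0.98217006]]), 't': array([0.05215564, 0.49389262, 1.08840706])}
side {'fx': 581.6886021748948, 'fy': 581.6886021748948, 'cx': 323.3853627847614, 'cy': 232.04876874039246, 'R': array([[-0.69795261, -0.7159057 ,  0.01847092],
       [-0.53662059,  0.50573567, -0.67547744],
       [ 0.47423675, -0.48136312, -0.73714928]]), 't': array([0.39887502, 0.28227114, 1.40064548])}
```

View pics/top0.png

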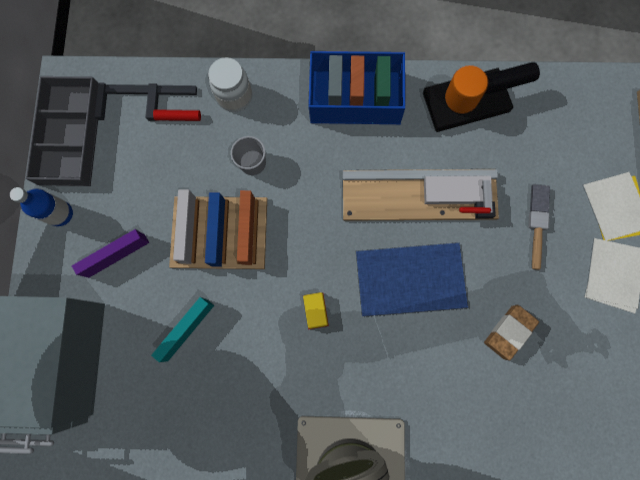

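View pics/side0.png

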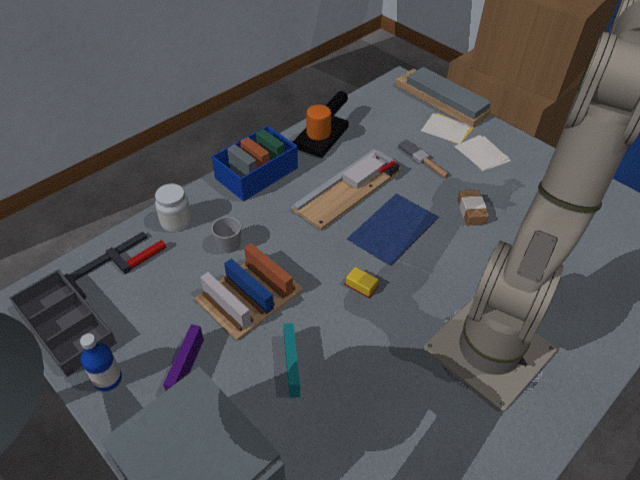

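The top view shows the white piece in the left rack slot at (185,226), with blue at (215,228) and red at (246,226). The pad is at (411,279), and the jig at (420,196) has its free end to the left (+y). The side view agrees with this. Next I'll measure each one.

```bash
cat > h.py <<'E'
import cv2,numpy as np
from workcell import status,viewer
from scipy.spatial.transform import Rotation as Ro
def ray(m,uv,z):
    uv=np.atleast_2d(uv).astype(float)
    d=np.c_[(uv[:,0]-m['cx'])/m['fx'],(uv[:,1]-m['cy'])/m['fy'],np.ones(len(uv))]@m['R']
    c=-m['R'].T@m['t']
    return c+d*((z-c[2])/d[:,2])[:,None]
def rect(m,mask,z,win):
    k=np.zeros_like(mask); x0,y0,x1,y1=win; k[y0:y1,x0:x1]=mask[y0:y1,x0:x1]
    k=cv2.morphologyEx(k,cv2.MORPH_OPEN,np.ones((3,3),np.uint8))
    cs,_=cv2.findContours(k,0,1); c=max(cs,key=cv2.contourArea)
    P=ray(m,c[:,0],z)[:,:2]
    r=cv2.minAreaRect((P*1000).astype(np.float32))
    return np.round(r[0],1),np.round(r[1],1),round(r[2],1),np.round(cv2.boxPoints(r)).tolist(),cv2.boundingRect(c)
def tool():
    o=status.get_obs(); return o['position'],Ro.from_quat(o['ee_rot'])
def rel(p): # world point -> shift in tool axes
    t,R=tool(); return np.round(R.inv().apply(np.array(p)-t),4)
E
python3 - <<'E'
from h import *
im=cv2.imread('pics/top0.png'); m=viewer.camera_model('top')
h=cv2.cvtColor(im,cv2.COLOR_BGR2HSV); H,S,V=cv2.split(h)
print(im[226,175:200:2].tolist()); print(im[188:196,430:480:10].tolist()); print('fence',im[168:182,370].tolist())
wh=((S<45)&(V>150)).astype(np.uint8)*255
print('white',rect(m,wh,.072,(165,180,205,270)))
print('neigh',rect(m,wh,.039,(415,172,490,210)))
print('blue',rect(m,((H>105)&(H<125)&(S>110)).astype(np.uint8)*255,.072,(200,180,230,270)))
print('pad',rect(m,((H>100)&(H<125)&(S>90)).astype(np.uint8)*255,.006,(340,230,490,330)))
wood=((H>8)&(H<25)&(S>60)).astype(np.uint8)*255
print('jigwood',rect(m,wood,.015,(330,160,510,230)))
print('rackwood',rect(m,wood,.012,(160,180,280,280)))
E
```

```text
[[123, 138, 152], [165, 161, 161], [165, 161, 161], [165, 161, 161], [165, 161, 162], [165, 161, 161], [66, 64, 65], [64, 62, 61], [63, 61, 62], [51, 56, 64], [26, 48, 71], [23, 36, 50], [73, 95, 114]]
[[[164, 160, 161], [163, 159, 160], [165, 160, 161], [164, 160, 161], [163, 159, 160]], [[165, 160, 161], [165, 160, 161], [163, 159, 160], [164, 160, 161], [163, 159, 160]], [[164, 160, 161], [164, 160, 161], [164, 160, 161], [164, 160, 161], [165, 161, 161]], [[164, 160, 162], [164, 159, 161], [165, 160, 161], [164, 160, 161], [164, 160, 161]], [[164, 159, 160], [164, 160, 161], [164, 160, 161], [164, 160, 161], [164, 160, 161]], [[164, 160, 161], [164, 160, 161], [164, 159, 161], [164, 158, 160], [165, 160, 162]], [[164, 160, 161], [164, 160, 161], [164, 160, 161], [164, 160, 161], [163, 159, 160]], [[165, 160, 161], [164, 160, 160], [165, 161, 161], [164, 160, 160], [164, 160, 161]]]
fence [[124, 119, 109], [107, 106, 100], [121, 124, 124], [143, 140, 137], [149, 144, 135], [150, 145, 136], [151, 146, 138], [153, 147, 139], [152, 145, 137], [149, 143, 135], [126, 121, 115], [85, 85
[... 216 characters left out ...]
ray([ 66.8, 146. ]), 1.2, [[599.0, -165.0], [602.0, -311.0], [669.0, -309.0], [666.0, -163.0]], (426, 172, 64, 29))
blue (array([515.7, 308.4]), array([165.6,  36.3]), 0.7, [[433.0, 325.0], [433.0, 289.0], [599.0, 291.0], [598.0, 328.0]], (205, 192, 20, 74))
pad (array([ 421.4, -133.9]), array([150. , 239.9]), 6.2, [[334.0, -23.0], [360.0, -261.0], [509.0, -245.0], [483.0, -7.0]], (356, 243, 112, 73))
jigwood (array([ 606.5, -127.7]), array([ 94.6, 305.6]), 1.2, [[556.0, 24.0], [562.0, -281.0], [657.0, -280.0], [651.0, 26.0]], (343, 180, 133, 40))
rackwood (array([527.7, 253.4]), array([184.5,  99.2]), 0.6, [[435.0, 302.0], [436.0, 203.0], [620.0, 205.0], [619.0, 304.0]], (222, 191, 45, 78))
```

The sizes check out: white piece 157x23 at (0.523, 0.386), pad 150x240 at (0.421, -0.134) with 6.2° yaw, jig yaw about 1.1°, seat about (0.623, -0.085). Now I'll move above the rack via a forward waypoint.

{"name": "play_rows", "arguments": {"plan": [0, 0, -80, 0.426, -0.356, 0, 0.6, 0, 0, -80, 0.426, -0.356, 0, 0.6, 0, 0, -80, 0.426, -0.356, 0, 0.6, 0, 0, -80, 0.426, -0.356, 0, 0.6, 0, 0, -80, 0.426, -0.356, 0, 0.6, 0, 0, -80, 0.426, -0.356, 0, 0.6, 0, 0, -80, 0.426, -0.356, 0, 0.6, 0, 0, -80, 0.426, -0.356, 0, 0.6, 0, 0, -80, 0.426, -0.356, 0, 0.6, 0, 0, -166, 0.605, -0.862, 0, 0.6, 0, 0, -166, 0.605, -0.862, 0, 0.6, 0, 0, -166, 0.605, -0.862, 0, 0.6, 0, 0, -166, 0.605, -0.862, 0, 0.6, 0, 0, -166, 0.605, -0.862, 0, 0.6, 0, 0, -166, 0.605, -0.862, 0, 0.6, 0, 0, -166, 0.605, -0.862, 0, 0.6, 0, 0, -166, 0.605, -0.862, 0, 0.6, 0, 0, -166, 0.605, -0.862, 0, 0.6, 0, 0, -166, 0.605, -0.862, 0, 0.6, 0, 0, -166, 0.605, -0.862, 0, 0.6]}}

```text
clock: 2.6
position: [0.524, 0.3838, 0.2449]
ee_rot: [-0.007, 1.0, -0.0, -0.0]
ft_force: [0.1, -0.3, -0.2]
grip_width: 0.602
grasp_force: 0.0
```

Run:
```python
from h import *
p,R=tool(); print(p,R.as_matrix().round(3),status.get_obs()['joint_pos'])
m=viewer.camera_model('wrist'); im=viewer.camera('wrist')[:,:,::-1].copy(); cv2.imwrite('pics/w1.png',im)
print(m['R'].round(2),(-m['R'].T@m['t']).round(3))
H,S,V=cv2.split(cv2.cvtColor(im,cv2.COLOR_BGR2HSV))
wh=((S<30)&(V>150)).astype(np.uint8)*255
print(rect(m,wh,.072,(0,0,640,480)))
```

```text
[0.52402989 0.38379828 0.24486224] [[-1.    -0.015 -0.   ]
 [-0.015  1.    -0.001]
 [ 0.    -0.001 -1.   ]] [-0.03925191  0.56778569 -0.98424364  1.35017327  0.4674215   1.46554622
  0.58982214]
[[-0.02  1.   -0.  ]
 [ 0.96  0.02  0.29]
 [ 0.29  0.   -0.96]] [0.449 0.383 0.373]
(array([409.2, 411.8]), array([ 98.1, 323.3]), 0.9, [[358.0, 573.0], [363.0, 249.0], [461.0, 251.0], [456.0, 574.0]], (139, 0, 424, 139))
```

View pics/w1.png

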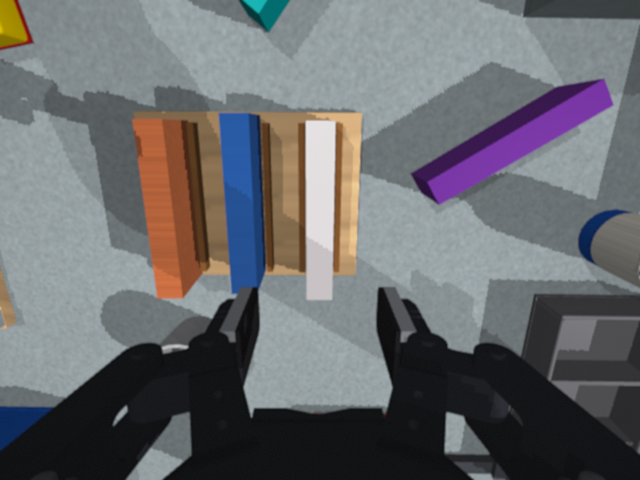

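The wrist view shows the white piece centred between the fingers, at columns 306–335. Its top face starts at row 121, and the +x end face (slightly darker) runs down to row 299. I'll refine y and yaw.

Run:
```python
from h import *
im=cv2.imread('pics/w1.png'); m=viewer.camera_model('wrist')
print([int(im[r,320].mean()) for r in range(110,305,5)])
H,S,V=cv2.split(cv2.cvtColor(im,cv2.COLOR_BGR2HSV))
for t in(150,195): print(rect(m,((S<45)&(V>t)).astype(np.uint8)*255,.072,(290,100,350,310)))
```

```text
[109, 177, 178, 226, 226, 225, 225, 225, 224, 224, 225, 224, 224, 224, 224, 224, 224, 224, 224, 223, 223, 223, 223, 223, 223, 223, 223, 201, 196, 196, 196, 196, 196, 196, 196, 195, 196, 196, 158]
(array([525.7, 385.2]), array([161.3,  26.2]), 0.3, [[445.0, 398.0], [445.0, 372.0], [606.0, 372.0], [606.0, 399.0]], (305, 120, 31, 181))
(array([525. , 384.8]), array([158.5,  23.7]), 0.3, [[446.0, 396.0], [446.0, 373.0], [604.0, 373.0], [604.0, 397.0]], (306, 121, 29, 178))
```

{"name": "play_rows", "arguments": {"plan": [0, 0, 0, -0.001, 0.001, 0.05, 0.6, 0, 0, 0, -0.001, 0.001, 0.1, 0.6, 0, 0, 0, -0.001, 0.001, 0.14, 0.6, 0, 0, 0, -0.001, 0.001, 0.17, 0.6, 0, 0, 0, -0.001, 0.001, 0.19, 0.6, 0, 0, 0, -0.001, 0.001, 0.195, 0.6, 0, 0, 0, -0.001, 0.001, 0.195, 0.6, 0, 0, 0, -0.001, 0.001, 0.195, 0, 0, 0, 0, -0.001, 0.001, 0.195, 0, 0, 0, 0, -0.001, 0.001, 0.195, 0, 0, 0, 0, -0.001, 0.001, 0.195, 0, 0, 0, 0, -0.001, 0.001, 0.195, 0, 0, 0, 0, -0.001, 0.001, 0.195, 0], "squeeze": 50}}

```text
clock: 4.28
position: [0.5253, 0.3858, 0.0515]
ee_rot: [-0.008, 1.0, 0.0, 0.001]
ft_force: [-0.7, -1.7, 5.8]
grip_width: 0.271
grasp_force: 50.1
```

{"name": "play_rows", "arguments": {"plan": [0, 0, 0, 0, 0, -0.03, 0, 0, 0, 0, 0, 0, -0.08, 0, 0, 0, 0, 0, 0, -0.13, 0, 0, 0, 8, 0.005, -0.04, -0.13, 0, 0, 0, 16, 0.01, -0.09, -0.13, 0, 0, 0, 24, 0.016, -0.14, -0.13, 0, 0, 0, 32, 0.022, -0.19, -0.13, 0, 0, 0, 40, 0.028, -0.24, -0.13, 0, 0, 0, 48, 0.034, -0.29, -0.13, 0, 0, 0, 56, 0.04, -0.34, -0.13, 0, 0, 0, 64, 0.046, -0.39, -0.13, 0, 0, 0, 72, 0.052, -0.44, -0.13, 0, 0, 0, 80, 0.058, -0.49, -0.13, 0, 0, 0, 84.7, 0.0605, -0.513, -0.13, 0, 0, 0, 84.7, 0.0605, -0.513, -0.13, 0, 0, 0, 84.7, 0.0605, -0.513, -0.13, 0]}}

```text
clock: 6.28
position: [0.4724, -0.1269, 0.1802]
ee_rot: [0.667, 0.745, 0.0, -0.0]
ft_force: [-0.4, -0.3, -4.2]
grip_width: 0.269
grasp_force: 50.4
```

Run:
```python
from h import *
p,R=tool(); o=status.get_obs();print(p,R.as_matrix().round(3),o['grip_width'],o['ft_force'])
im=viewer.camera('side')[:,:,::-1]; cv2.imwrite('pics/s1.png',im)
print(rel([.473,-.128,.0455]))
```

```text
[ 0.47237554 -0.12693017  0.18019639] [[-0.11   0.994 -0.   ]
 [ 0.994  0.11   0.001]
 [ 0.001 -0.    -1.   ]] 0.2693635463809133 [-0.35176402 -0.27326009 -4.18313316]
[-0.0013  0.0004  0.1348]
```

View pics/s1.png

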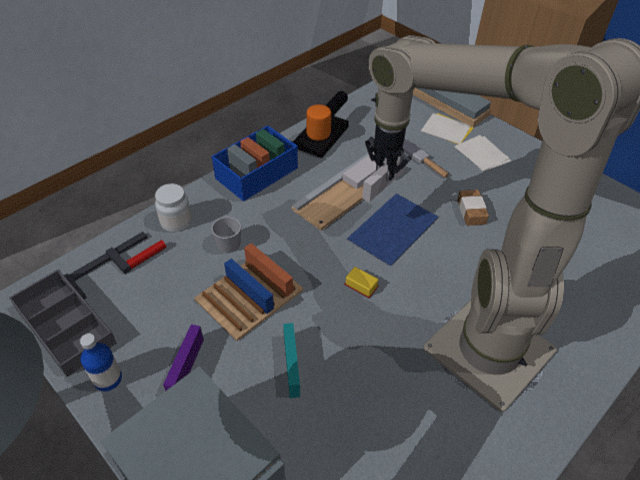

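The white piece is held upright over the pad, and the rack still holds blue and red. Next I lower it, release, and rise.

{"name": "play_rows", "arguments": {"plan": [0, 0, 0, -0.001, 0, 0.05, 0, 0, 0, 0, -0.001, 0, 0.09, 0, 0, 0, 0, -0.001, 0, 0.115, 0, 0, 0, 0, -0.001, 0, 0.127, 0, 0, 0, 0, -0.001, 0, 0.132, 0, 0, 0, 0, -0.001, 0, 0.135, 0, 0, 0, 0, -0.001, 0, 0.135, 0, 0, 0, 0, -0.001, 0, 0.135, 0]}}

```text
clock: 7.32
position: [0.4727, -0.1295, 0.0459]
ee_rot: [0.668, 0.744, 0.0, 0.001]
ft_force: [0.3, 0.4, -4.1]
grip_width: 0.272
grasp_force: 50.3
```

{"name": "play_rows", "arguments": {"plan": [0, 0, 0, 0, 0, 0.001, 0, 0, 0, 0, 0, 0, 0.002, 0, 0, 0, 0, 0, 0, 0.002, 0]}}

```text
clock: 7.7
position: [0.4728, -0.1296, 0.0453]
ee_rot: [0.668, 0.744, -0.0, 0.001]
ft_force: [-10.3, 3.1, 23.1]
grip_width: 0.276
grasp_force: 54.3
```

Contact is made. Releasing and rising.

{"name": "play_rows", "arguments": {"plan": [0, 0, 0, 0, 0, -0.001, 0, 0, 0, 0, 0, 0, -0.001, 0.32, 0, 0, 0, 0, 0, -0.001, 0.4, 0, 0, 0, 0, 0, -0.001, 0.6, 0, 0, 0, 0, 0, -0.001, 0.6, 0, 0, 0, 0, 0, -0.001, 0.6, 0, 0, 0, 0, 0, -0.03, 0.6, 0, 0, 0, 0, 0, -0.07, 0.6, 0, 0, 0, 0, 0, -0.12, 0.6, 0, 0, 0, 0, 0, -0.16, 0.6, 0, 0, 0, 0, 0, -0.16, 0.6]}}

```text
clock: 9.07
position: [0.474, -0.1297, 0.2063]
ee_rot: [0.668, 0.744, 0.001, 0.003]
ft_force: [-0.3, -0.5, -1.4]
grip_width: 0.602
grasp_force: 0.0
```

Run:
```python
from h import *
p,R=tool(); print(p)
m=viewer.camera_model('wrist'); im=viewer.camera('wrist')[:,:,::-1].copy(); cv2.imwrite('pics/w2.png',im)
H,S,V=cv2.split(cv2.cvtColor(im,cv2.COLOR_BGR2HSV))
c=m['R']@np.array([.473,-.128,.066])+m['t']; u=int(c[0]/c[2]*m['fx']+m['cx']);v=int(c[1]/c[2]*m['fy']+m['cy']); print(u,v,im[v,u])
wh=((S<45)&(V>150)).astype(np.uint8)*255
print(rect(m,wh,.066,(0,0,640,480)))
print(rel([.473,-.128,.066]))
```

```text
[ 0.47396848 -0.12968512  0.20629048]
315 223 [198 197 202]
(array([ 617.1, -107.7]), array([ 65.5, 246.5]), 0.9, [[582.0, 15.0], [586.0, -231.0], [652.0, -230.0], [648.0, 16.0]], (436, 45, 140, 308))
[ 1.800e-03 -1.000e-04  1.383e-01]
```

View pics/w2.png

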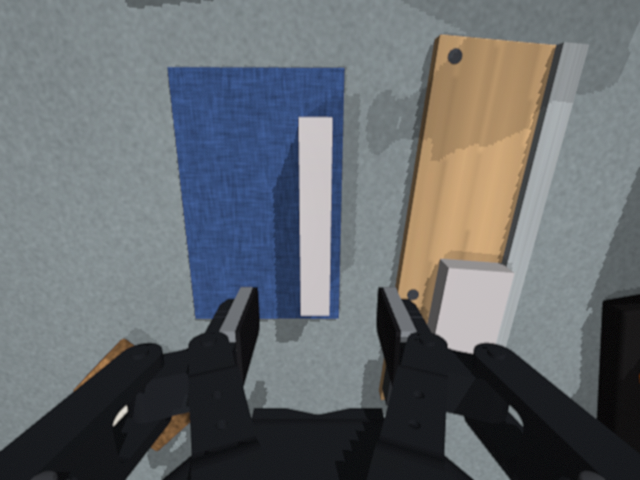

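The piece stands on the pad at columns 299–332, rows 117–316. The jig is to the right with the neighbour's end at row about 265, columns 440–510. I'll shut the gripper, come down on the +x side and tip the piece toward −x.

{"name": "play_rows", "arguments": {"plan": [0, 0, 0, 0, 0.045, 0, 0, 0, 0, 0, 0, 0.045, 0.03, 0, 0, 0, 0, 0, 0.045, 0.07, 0, 0, 0, 0, 0, 0.045, 0.11, 0, 0, 0, 0, 0, 0.045, 0.135, 0, 0, 0, 0, 0, 0.045, 0.139, 0, 0, 0, 0, 0, 0.036, 0.139, 0, 0, 0, 0, 0, 0.03, 0.139, 0, 0, 0, 0, 0, 0.024, 0.139, 0, 0, 0, 0, 0, 0.018, 0.139, 0, 0, 0, 0, 0, 0.012, 0.139, 0, 0, 0, 0, 0, 0.006, 0.139, 0, 0, 0, 0, 0, 0, 0.139, 0, 0, 0, 0, 0, -0.004, 0.139, 0, 0, 0, 0, 0, -0.008, 0.139, 0, 0, 0, 0, 0, -0.008, 0.139, 0, 0, 0, 0, 0, -0.008, 0.139, 0, 0, 0, 0, 0, -0.008, 0.07, 1, 0, 0, 0, 0, -0.03, 0, 1, 0, 0, 0, 0, -0.042, 0, 1]}}

```text
clock: 11.62
position: [0.432, -0.1339, 0.2069]
ee_rot: [0.668, 0.744, 0.001, 0.003]
ft_force: [-0.7, 0.7, -0.7]
grip_width: 0.636
grasp_force: 0.0
```

Run:
```python
from h import *
p,R=tool(); print(p, R.as_matrix()[:,0])
m=viewer.camera_model('wrist'); im=viewer.camera('wrist')[:,:,::-1].copy(); cv2.imwrite('pics/w3.png',im)
H,S,V=cv2.split(cv2.cvtColor(im,cv2.COLOR_BGR2HSV))
wh=((S<45)&(V>150)).astype(np.uint8)*255
# piece: component within pad area
c=m['R']@np.array([.55,-.06,.03])+m['t']; u=int(c[0]/c[2]*m['fx']+m['cx']); print(u)
print(rect(m,wh,.030,(100,0,u,340)))
```

```text
[ 0.4320139  -0.13394899  0.20694628] [-0.10852652  0.99408982 -0.00272655]
466
(array([ 429.2, -133.4]), array([ 60.1, 159.6]), 6.1, [[391.0, -57.0], [408.0, -216.0], [467.0, -210.0], [451.0, -51.0]], (277, 118, 73, 178))
```

View pics/w3.png

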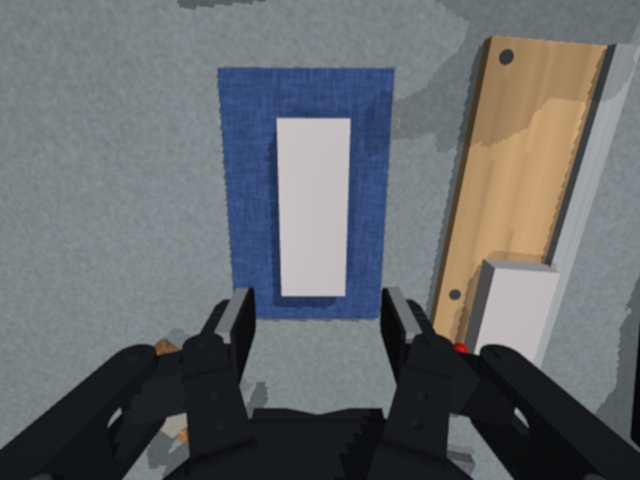

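The piece lies flat on the pad and released: 60.1x159.6 mm, centre (0.429, -0.133), yaw 6.1°. From the same picture I'll take the jig's wood edge and the neighbour's end.

Run:
```python
from h import *
im=cv2.imread('pics/w3.png'); m=viewer.camera_model('wrist')
H,S,V=cv2.split(cv2.cvtColor(im,cv2.COLOR_BGR2HSV))
wood=((H>8)&(H<28)&(S>60))
# left edge of wood (base -x edge), right edge (fence inner face foot)
L=[];Rr=[]
for r in range(60,270,5):
    c=np.where(wood[r,440:620])[0]+440
    if len(c)>30: L.append((c[0],r)); Rr.append((c[-1],r))
for n,P,z in(('base-x edge',L,.015),('wood/fence',Rr,.015)):
    X=ray(m,P,z); vx,vy,x0,y0=cv2.fitLine(X[:,:2].astype(np.float32),cv2.DIST_HUBER,0,.001,.001).ravel()
    print(n,'yaw',np.degrees(np.arctan(-vx/vy)),'x at y=-.085',x0+vx/vy*(-.085-y0))
# neighbour end: first bright top-face pixel per column
E=[]
for c in range(500,550,4):
    print(c,[int(x) for x in im[258:276:2,c].mean(1)]) if c in(500,540) else 0
    r=np.where(V[250:300,c]>185)[0]
    if len(r):E.append((c,r[0]+250))
X=ray(m,E,.039);print('neigh end',X[::4,:2].round(4).tolist(),E[::4])
print(rel([.429,-.133,.024]),status.get_obs()['grip_width'])
```

```text
base-x edge yaw 1.4419665 x at y=-.085 0.5533675
wood/fence yaw 1.4434828 x at y=-.085 0.6533302
500 [130, 135, 138, 137, 138, 163, 187, 187, 187]
540 [121, 127, 123, 134, 137, 137, 143, 180, 186]
neigh end [[0.6006, -0.1663], [0.6098, -0.146], [0.6239, -0.1445], [0.6451, -0.1655]] [(500, np.int64(270)), (516, np.int64(250)), (532, np.int64(250)), (548, np.int64(274))]
[ 0.0023 -0.002   0.1832] 0.7267667702549658
```

{"name": "play_rows", "arguments": {"plan": [0, 0, 0, 0.002, -0.002, 0.05, 1, 0, 0, 0, 0.002, -0.002, 0.1, 1, 0, 0, 0, 0.002, -0.002, 0.14, 1, 0, 0, 0, 0.002, -0.002, 0.165, 1, 0, 0, 0, 0.002, -0.002, 0.175, 1, 0, 0, 0, 0.002, -0.002, 0.178, 1, 0, 0, 0, 0.002, -0.002, 0.178, 0.85, 0, 0, 0, 0.002, -0.002, 0.178, 0.6, 0, 0, 0, 0.002, -0.002, 0.178, 0.4, 0, 0, 0, 0.002, -0.002, 0.178, 0.4, 0, 0, 0, 0.002, -0.002, 0.178, 0.4, 0, 0, 0, 0.002, -0.002, 0.178, 0.4], "squeeze": 50}}

```text
clock: 13.18
position: [0.4289, -0.1325, 0.0264]
ee_rot: [0.668, 0.744, -0.0, 0.001]
ft_force: [-2.2, 0.7, 7.2]
grip_width: 0.687
grasp_force: 53.5
```

{"name": "play_rows", "arguments": {"plan": [0, 0, 0, 0, 0, -0.02, 0.4, 0, 0, 0, 0, 0, -0.05, 0.4, 0, 0, 0, 0, 0, -0.08, 0.4, 0, 0, 0, 0.005, 0.025, -0.08, 0.4, 0, 0, 1, 0.01, 0.06, -0.08, 0.4, 0, 0, 2, 0.018, 0.095, -0.08, 0.4, 0, 0, 3, 0.025, 0.13, -0.08, 0.4, 0, 0, 4, 0.032, 0.16, -0.08, 0.4, 0, 0, 4.8, 0.0353, 0.1748, -0.08, 0.4, 0, 0, 4.8, 0.0353, 0.1748, -0.08, 0.4, 0, 0, 4.8, 0.0353, 0.1748, -0.06, 0.4, 0, 0, 4.8, 0.0353, 0.1748, -0.04, 0.4, 0, 0, 4.8, 0.0353, 0.1748, -0.025, 0.4, 0, 0, 4.8, 0.0353, 0.1748, -0.018, 0.4, 0, 0, 4.8, 0.0353, 0.1748, -0.016, 0.4, 0, 0, 4.8, 0.0353, 0.1748, -0.016, 0.4]}}

```text
clock: 15.18
position: [0.5987, -0.0782, 0.0417]
ee_rot: [0.698, 0.716, 0.0, 0.0]
ft_force: [-0.7, 0.3, -4.2]
grip_width: 0.685
grasp_force: 57.4
```

Run:
```python
from h import *
p,R=tool(); o=status.get_obs(); print(p, R.as_matrix()[:,0],o['ft_force'])
a,b=viewer.camera('wrist'),viewer.camera('side')
cv2.imwrite('pics/w4.png',a[:,:,::-1])
c=cv2.resize(b[120:260,240:460,::-1],None,fx=2.9,fy=2.9); cv2.imwrite('pics/s2.png',c)
cv2.imwrite('pics/c1.png',np.vstack([cv2.resize(a[:,:,::-1],(400,300)),cv2.resize(c,(400,254))]))
```

```text
[ 0.59871008 -0.07818212  0.04168612] [-2.42675677e-02  9.99705493e-01 -1.13634781e-04] [-0.71968661  0.31862891 -4.21995362]
```

View pics/c1.png

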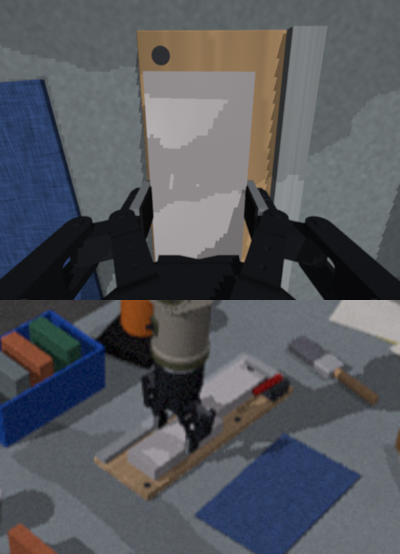

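The piece hovers about 6 mm above the jig base, 24 mm clear of the fence. Lowering it.

{"name": "play_rows", "arguments": {"plan": [0, 0, 0, 0, 0, 0.003, 0.4, 0, 0, 0, 0, 0, 0.005, 0.4, 0, 0, 0, 0, 0, 0.006, 0.4, 0, 0, 0, 0, 0, 0.006, 0.4]}}

```text
clock: 15.78
position: [0.5983, -0.0783, 0.0356]
ee_rot: [0.698, 0.716, -0.0, 0.0]
ft_force: [-3.8, -0.7, 2.1]
grip_width: 0.686
grasp_force: 58.1
```

{"name": "play_rows", "arguments": {"plan": [0, 0, 0, 0, 0, 0, 0.76, 0, 0, 0, 0, 0, 0, 0.8, 0, 0, 0, 0, 0, 0, 0.8, 0, 0, 0, 0, 0, 0, 0.8, 0, 0, 0, 0, 0, -0.02, 0.8, 0, 0, 0, 0, 0, -0.06, 0.8, 0, 0, 0, 0, 0, -0.1, 0.5, 0, 0, 0, 0, -0.055, -0.1, 0, 0, 0, 0, 0, -0.055, -0.1, 0, 0, 0, 0, 0, -0.055, -0.1, 0, 0, 0, 0, 0, -0.055, -0.1, 0]}}

```text
clock: 17.15
position: [0.5445, -0.0794, 0.136]
ee_rot: [0.698, 0.716, 0.001, 0.0]
ft_force: [0.3, -0.6, -0.3]
grip_width: -0.001
grasp_force: 0.0
```

Run:
```python
from h import *
from workcell import manip
p,R=tool(); o=status.get_obs(); print(p,o['grip_width'],manip.tip_extent)
m=viewer.camera_model('wrist'); im=viewer.camera('wrist')[:,:,::-1].copy()
H,S,V=cv2.split(cv2.cvtColor(im,cv2.COLOR_BGR2HSV))
wh=((S<45)&(V>135)).astype(np.uint8)*255
cv2.imwrite('pics/w5.png',im)
cs,_=cv2.findContours(wh,0,1)
for c in sorted(cs,key=cv2.contourArea)[-4:]:
    P=ray(m,c[:,0],.039)[:,:2]*1000; r=cv2.minAreaRect(P.astype(np.float32)); print(cv2.boundingRect(c),np.round(r[0]),np.round(r[1]),round(r[2],1))
# candidate tip points projected: tool-frame (0,0,z)
for z in(.005,.014,.02,.027):
    c=m['R']@(p+R.apply([0,0,z]))+m['t']; print(z,c[0]/c[2]*m['fx']+m['cx'],c[1]/c[2]*m['fy']+m['cy'])
```

```text
[ 0.5444539  -0.07942659  0.13602307] -0.0006652897363149103 0.014
(420, 388, 28, 27) [ 638. -206.] [ 7. 33.] 53.5
(311, 382, 14, 31) [ 548. -205.] [10. 28.] 1.3
(351, 74, 289, 345) [654. -99.] [171. 250.] 2.2
(0, 10, 428, 446) [ 448. -118.] [364. 238.] 76.8
0.005 317.2509084028758 311.9741854883681
0.014 317.2375738438331 301.8652687290995
0.02 317.2294612331995 295.71510618327846
0.027 317.2206854613837 289.062201764026
```

View pics/w5.png

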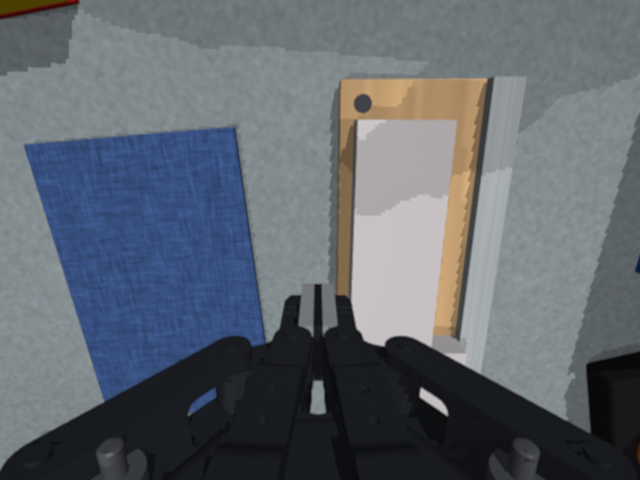

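The piece lies flat on the jig with the shut fingers beside its −x edge. The fingertip at row 285 fits the 14 mm tip extent. Pushing toward the fence.

{"name": "play_rows", "arguments": {"plan": [0, 0, 0, 0, 0, 0.05, 0, 0, 0, 0, 0, 0, 0.08, 0, 0, 0, 0, 0, 0, 0.098, 0, 0, 0, 0, 0, 0, 0.102, 0, 0, 0, 0, 0, 0.005, 0.102, 0, 0, 0, 0, 0, 0.01, 0.102, 0, 0, 0, 0, 0, 0.014, 0.102, 0, 0, 0, 0, 0, 0.018, 0.102, 0, 0, 0, 0, 0, 0.022, 0.102, 0, 0, 0, 0, 0, 0.025, 0.102, 0, 0, 0, 0, 0, 0.028, 0.102, 0, 0, 0, 0, 0, 0.03, 0.102, 0, 0, 0, 0, 0, 0.03, 0.102, 0]}}

```text
clock: 18.82
position: [0.5734, -0.079, 0.0338]
ee_rot: [0.699, 0.716, -0.0, 0.0]
ft_force: [-4.4, -0.7, 3.7]
grip_width: 0.002
grasp_force: 2.3
```

{"name": "play_rows", "arguments": {"plan": [0, 0, 0, 0, 0.001, 0, 0, 0, 0, 0, 0, 0.002, 0, 0, 0, 0, 0, 0, 0.003, 0, 0, 0, 0, 0, 0, 0.004, 0, 0]}}

```text
clock: 19.32
position: [0.577, -0.0789, 0.0337]
ee_rot: [0.699, 0.716, -0.001, -0.0]
ft_force: [-6.4, 0.6, 5.4]
grip_width: -0.001
grasp_force: 3.3
```

Run:
```python
from h import *
print(tool()[0],status.get_obs()['ft_force'])
m=viewer.camera_model('wrist'); im=viewer.camera('wrist')[:,:,::-1].copy(); cv2.imwrite('pics/w6.png',im)
# rows of jig ahead of the fingers: find right edge of piece vs fence foot (wood gap)
H,S,V=cv2.split(cv2.cvtColor(im,cv2.COLOR_BGR2HSV)); wood=((H>8)&(H<28)&(S>60))
for r in range(40,280,30):
    w=(S[r]<45)&(V[r]>110); c=np.where(wood[r])[0]; print(r,[int(x) for x in c[[0,-1]]] if len(c) else None,len(c))
```

```text
[ 0.57700441 -0.07890408  0.03368078] [-6.41383263  0.60664832  5.37478837]
40 None 0
70 [271, 521] 243
100 [272, 517] 232
130 [273, 352] 80
160 [275, 351] 77
190 [276, 350] 75
220 [277, 349] 73
250 [278, 348] 71
```

{"name": "play_rows", "arguments": {"plan": [0, 0, 0, 0, 0.001, 0, 0, 0, 0, 0, 0, 0.002, 0, 0, 0, 0, 0, 0, 0.003, 0, 0]}}

```text
clock: 19.75
position: [0.58, -0.0788, 0.0337]
ee_rot: [0.699, 0.716, -0.001, -0.0]
ft_force: [-7.1, 0.3, 4.8]
grip_width: -0.003
grasp_force: 3.2
```

{"name": "play_rows", "arguments": {"plan": [0, 0, 0, 0, 0.001, 0, 0, 0, 0, 0, 0, 0.002, 0, 0]}}

```text
clock: 20.0
position: [0.5809, -0.079, 0.0336]
ee_rot: [0.699, 0.715, -0.002, -0.001]
ft_force: [-13.8, -1.1, 12.8]
grip_width: -0.002
grasp_force: 7.3
```

Force jumped at the expected position (0.581 + 12 mm finger + 60 mm = fence at 0.653). Next I back off, go over to the +y end and push toward −y.

{"name": "play_rows", "arguments": {"plan": [0, 0, 0, 0, -0.006, 0, 0, 0, 0, 0, 0, -0.015, -0.002, 0, 0, 0, 0, 0, -0.015, -0.04, 0, 0, 0, 0, 0, -0.015, -0.08, 0, 0, 0, 0, 0.04, 0.005, -0.08, 0, 0, 0, 0, 0.08, 0.025, -0.08, 0, 0, 0, 0, 0.12, 0.042, -0.08, 0, 0, 0, 0, 0.12, 0.042, -0.08, 0, 0, 0, 0, 0.12, 0.042, -0.06, 0, 0, 0, 0, 0.12, 0.042, -0.03, 0, 0, 0, 0, 0.12, 0.042, -0.01, 0, 0, 0, 0, 0.12, 0.042, 0, 0, 0, 0, 0, 0.12, 0.042, 0, 0]}}

```text
clock: 21.62
position: [0.6212, 0.042, 0.0328]
ee_rot: [0.699, 0.715, -0.0, -0.0]
ft_force: [-0.2, 0.3, 0.4]
grip_width: -0.005
grasp_force: 0.0
```

{"name": "play_rows", "arguments": {"plan": [0, 0, 0, -0.006, 0, 0, 0, 0, 0, 0, -0.012, 0, 0, 0, 0, 0, 0, -0.017, 0, 0, 0, 0, 0, 0, -0.022, 0, 0, 0, 0, 0, 0, -0.026, 0, 0, 0, 0, 0, 0, -0.029, 0, 0, 0, 0, 0, 0, -0.031, 0, 0, 0, 0, 0, 0, -0.031, 0, 0, 0]}}

```text
clock: 22.62
position: [0.6222, 0.0117, 0.0333]
ee_rot: [0.698, 0.716, 0.0, -0.0]
ft_force: [-0.1, 0.9, 0.1]
grip_width: 0.001
grasp_force: 0.4
```

{"name": "play_rows", "arguments": {"plan": [0, 0, 0, -0.001, 0, 0, 0, 0, 0, 0, -0.002, 0, 0, 0, 0, 0, 0, -0.003, 0, 0, 0, 0, 0, 0, -0.004, 0, 0, 0]}}

```text
clock: 23.12
position: [0.6223, 0.008, 0.0333]
ee_rot: [0.698, 0.716, 0.0, -0.0]
ft_force: [-0.1, 6.4, -0.5]
grip_width: 0.005
grasp_force: 3.0
```

{"name": "play_rows", "arguments": {"plan": [0, 0, 0, -0.001, 0, 0, 0, 0, 0, 0, -0.002, 0, 0, 0]}}

```text
clock: 23.38
position: [0.6221, 0.0079, 0.0333]
ee_rot: [0.698, 0.716, 0.001, -0.001]
ft_force: [-1.0, 11.5, -1.8]
grip_width: 0.0
grasp_force: 5.4
```

{"name": "play_rows", "arguments": {"plan": [0, 0, 0, -0.001, 0, 0, 0, 0, 0, 0, -0.002, 0, 0, 0]}}

```text
clock: 23.62
position: [0.622, 0.0078, 0.0334]
ee_rot: [0.697, 0.717, 0.002, -0.002]
ft_force: [-1.3, 15.8, -0.9]
grip_width: -0.0
grasp_force: 7.8
```

The end stop is felt: 16 N with no further motion. Backing off to look.

{"name": "play_rows", "arguments": {"plan": [0, 0, 0, 0.004, 0, 0, 0, 0, 0, 0, 0.015, 0, 0, 0, 0, 0, 0, 0.015, 0, -0.04, 0, 0, 0, 0, 0.015, 0, -0.09, 0, 0, 0, 0, -0.04, -0.02, -0.13, 0, 0, 0, 0, -0.1, -0.04, -0.15, 0, 0, 0, 0, -0.12, -0.04, -0.15, 0, 0, 0, 0, -0.12, -0.04, -0.15, 0]}}

```text
clock: 24.62
position: [0.585, -0.1215, 0.1838]
ee_rot: [0.701, 0.714, -0.001, 0.001]
ft_force: [0.6, 0.5, -0.4]
grip_width: 0.003
grasp_force: 0.0
```

Run:
```python
from h import *
print(tool()[0])
m=viewer.camera_model('wrist'); im=viewer.camera('wrist')[:,:,::-1].copy(); cv2.imwrite('pics/w7.png',im)
c=m['R']@np.array([.624,-.12,.039])+m['t']; print(c[0]/c[2]*m['fx']+m['cx'],c[1]/c[2]*m['fy']+m['cy'])
t=viewer.camera('top')[150:230,330:510,::-1]; cv2.imwrite('pics/t7.png',t)
cv2.imwrite('pics/c7.png',np.vstack([im[:330],cv2.resize(t,(640,268),interpolation=cv2.INTER_CUBIC)]))
```

```text
[ 0.58501361 -0.12146268  0.18376898]
366.067999902511 222.9711941375649
```

View pics/c7.png

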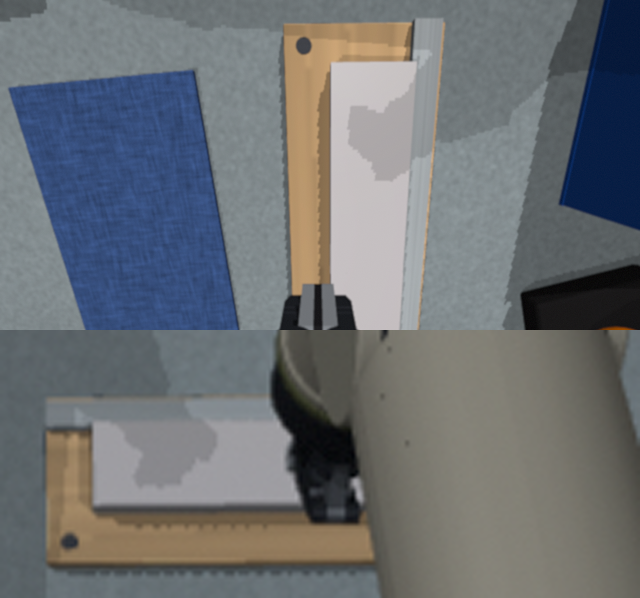

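The piece sits along the fence, though the fingers hide the butt joint. I'll check the yaw numerically, then re-push.

Run:
```python
from h import *
im=cv2.imread('pics/w7.png'); m=viewer.camera_model('wrist')
H,S,V=cv2.split(cv2.cvtColor(im,cv2.COLOR_BGR2HSV)); wood=((H>8)&(H<28)&(S>60))
L=[];P=[];F=[]
for r in range(80,280,5):
    c=np.where(wood[r,270:345])[0]+270; L.append((c[0],r)); P.append((c[-1]+1,r))
    g=np.abs(np.diff(V[r,395:445].astype(int))); 
    b=np.where(wood[r,405:450])[0]
    if len(b):F.append((b[0]+405,r))
for n,Q,z in(('base',L,.015),('piece -x edge',P,.039),('fence outer',F,.025)):
    if len(Q)<5: continue
    X=ray(m,Q,z); vx,vy,x0,y0=cv2.fitLine(X[:,:2].astype(np.float32),cv2.DIST_HUBER,0,.001,.001).ravel()
    print(n,len(Q),np.degrees(np.arctan(-vx/vy)).round(2),(x0+vx/vy*(-.085-y0)).round(4))
print('top end',ray(m,[(c,int(np.argmax(V[50:80,c]>180))+50) for c in(340,360,380,400)],.039).round(4)[:,:2])
```

```text
base 40 1.91 0.5604
piece -x edge 40 2.02 0.5944
fence outer 40 1.96 0.6755
top end [[0.5981 0.0083]
 [0.6119 0.0087]
 [0.6257 0.009 ]
 [0.6396 0.0094]]
```

{"name": "play_rows", "arguments": {"plan": [0, 0, 0, 0.036, -0.021, 0, 0, 0, 0, 0, 0.036, -0.021, 0.05, 0, 0, 0, 0, 0.036, -0.021, 0.1, 0, 0, 0, 0, 0.036, -0.021, 0.14, 0, 0, 0, 0, 0.036, -0.021, 0.149, 0, 0, 0, 0, 0.036, -0.021, 0.149, 0, 0, 0, 0, 0.036, -0.015, 0.149, 0, 0, 0, 0, 0.036, -0.01, 0.149, 0, 0, 0, 0, 0.036, -0.007, 0.149, 0, 0, 0, 0, 0.036, -0.005, 0.149, 0, 0, 0, 0, 0.036, -0.004, 0.149, 0]}}

```text
clock: 26.1
position: [0.5806, -0.0817, 0.0343]
ee_rot: [0.699, 0.716, -0.0, 0.0]
ft_force: [-1.2, -0.9, 0.5]
grip_width: 0.002
grasp_force: 0.5
```

{"name": "play_rows", "arguments": {"plan": [0, 0, 0, 0, 0.001, 0, 0, 0, 0, 0, 0, 0.002, 0, 0]}}

```text
clock: 26.35
position: [0.5811, -0.0817, 0.0342]
ee_rot: [0.699, 0.716, -0.001, -0.001]
ft_force: [-11.0, -0.2, 9.0]
grip_width: 0.001
grasp_force: 5.6
```

Same stop at 0.581, so it's tight on the fence. Now to view the butt joint from above.

{"name": "play_rows", "arguments": {"plan": [0, 0, 0, 0, -0.005, 0, 0, 0, 0, 0, 0, -0.018, -0.002, 0, 0, 0, 0, 0, -0.018, -0.05, 0, 0, 0, 0, 0, -0.018, -0.11, 0, 0, 0, 0, -0.04, 0.0, -0.16, 0, 0, 0, 0, -0.1, 0.02, -0.16, 0, 0, 0, 0, -0.15, 0.04, -0.16, 0, 0, 0, 0, -0.19, 0.042, -0.16, 0, 0, 0, 0, -0.19, 0.042, -0.16, 0, 0, 0, 0, -0.19, 0.042, -0.16, 0]}}

```text
clock: 27.6
position: [0.6288, -0.2695, 0.1944]
ee_rot: [0.698, 0.716, 0.0, -0.0]
ft_force: [0.6, 1.0, -0.2]
grip_width: -0.001
grasp_force: 0.0
```

Run:
```python
from h import *
print(tool()[0])
m=viewer.camera_model('wrist'); im=viewer.camera('wrist')[:,:,::-1].copy(); cv2.imwrite('pics/w8.png',im)
def pr(p):
    c=m['R']@np.array(p)+m['t']; return np.round([c[0]/c[2]*m['fx']+m['cx'],c[1]/c[2]*m['fy']+m['cy']]).astype(int)
u,v=pr([.624,-.165,.039]); print(u,v)
E1=np.argmax  # joint profile
for du in(-30,0,30): print([int(x) for x in im[v-20:v+20,u+du].mean(1)])
c=cv2.resize(im[max(v-80,0):v+80,u-110:u+110],None,fx=3,fy=3,interpolation=cv2.INTER_NEAREST); cv2.imwrite('pics/c8.png',c)
```

```text
[ 0.6287781  -0.26953247  0.19436074]
314 84
[204, 204, 204, 204, 203, 203, 204, 204, 204, 204, 204, 204, 203, 204, 203, 204, 204, 202, 203, 203, 203, 202, 202, 203, 204, 203, 203, 203, 202, 203, 202, 203, 203, 203, 202, 203, 203, 202, 202, 203]
[205, 204, 205, 205, 205, 205, 205, 206, 205, 205, 205, 205, 205, 204, 204, 204, 205, 204, 204, 204, 204, 204, 204, 204, 204, 203, 204, 203, 203, 204, 203, 202, 204, 203, 203, 203, 203, 203, 202, 203]
[204, 204, 204, 204, 204, 204, 204, 205, 204, 203, 203, 204, 204, 204, 204, 203, 203, 203, 203, 203, 203, 203, 203, 202, 203, 203, 203, 202, 203, 203, 202, 203, 202, 203, 201, 202, 203, 203, 202, 201]
```

View pics/c8.png

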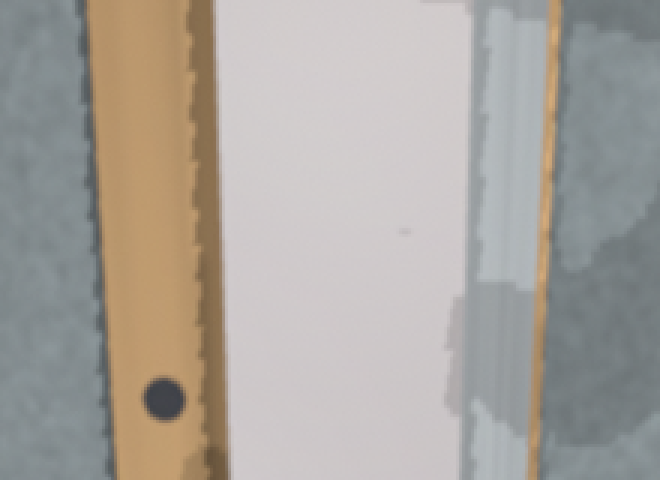

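The crop shows one unbroken white strip. The butt joint at about row 240 has no visible gap, and the long edges run in line against the fence. Handing in.

```bash
python3 -c "
from workcell import manip
print(manip.hand_in())"
```

```text
the job is handed in; nothing more can be done
None
```

The white piece was laid flat on the felt pad and let go, then picked up and pushed home in the jig, tight against the clamped piece and the fence (no gap visible at the joint), and the job was handed in at about 28 s.

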